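# Free an offcut from a left-hand screw clamp

## Robot

A 6-joint arm with a two-finger parallel gripper is mounted at the origin on a cart in front of the work surface, level with it; the furniture and walls round the work are solid. World frame = base frame: x ahead of the robot, y to its left, z up, the work surface at z = 0. Lengths are in m, angles in degrees, forces in N, time in s.
With the tool pointing down it reaches from about 0.325 to 0.875 m from the base axis. Payload 4.4 kg.
Tool frame: the origin (TCP) lies midway between the tips of the shut fingers; the grasp point (between the pads) lies 19 mm behind it; x points along the fingers, z is the direction in which the jaws open and shut, and the axes are right-handed (so a half turn about x gives the same grasp; the last joint's range is limited). The gripper opens to 85 mm and grips with 20 to 120 N. Pads are 22 mm wide; open, the fingers measure 114 mm over their backs; the gripper's body (76 mm by 85 mm) begins 54 mm behind the grasp point. The pads swing forward as they close: fully open they stand 13 mm farther back than shut.
Start: joints at [65.632, 11.837, 88.321, -0, 79.842, -8.623], TCP at [0.156, 0.553, 0.231] pointing down, gripper open.
Joint ranges: [-156.59, 156.59], [-49.26, 127.26], [12.9, 141.05], [-63.56, 243.56], [4.71, 150.69], [-161.64, 161.64]. Speed limits (degrees/s): [159.86, 159.86, 180, 180, 180, 180].

## Interface

Orientations are given as [roll, pitch, yaw] about the fixed x, y, z axes, in that order (R = Rz(yaw) Ry(pitch) Rx(roll)).
In Python, from station import monitor, eyes, bot gives the robot as it stands.
- The arm moves only by the tool send_rows, never from a script. Its argument "plan" is a list that holds one entry, the list of rows, each a list of 7 numbers: the shift along the world's x, y, z scaled (see below), then the turn, a rotation vector about the world's x, y, z scaled (see below), then the closure, from 0 (fully open) to 1 (shut). In form: [[[x, y, z, wx, wy, wz, grip], ...]]. A call has 1 to 8 rows; each row shifts and turns the commanded pose from where the row before left it; what a row does not reach is not made up. The controller multiplies each number of a shift by 0.02 m and each number of a turn by 8 degrees. A row lasts 1/10 s, in which the tool goes at most 50 mm and 8.59 degrees, less where a joint would pass 70% of its speed; a pose out of reach is approached as far as the arm can. A call with a number of a shift or a turn outside -1 to 1 is refused whole. A call with a gripper value outside its range is refused whole. The fingers move at their own pace and stop on an object; "grip_force" is the grip in N (left out, the last holds). Time passes only in rows, so rows that do not move let the fingers close. It gives the time, the measured TCP pose, the force and the opening at its end, in the units of the state.
- monitor.state(): the state, without advancing time (a new reading comes with each control period).
- eyes.snapshot(name): name is "side" or "top" or "wrist"; returns (picture, depth): 480x640x3 uint8, red, green, blue; 480x640 float32, m along the optical axis (not along the pixel's ray), 0 where there is no reading.
- eyes.get_calibration(name): a dict with "fx", "fy", "cx", "cy" (pixels), "R" (3x3) and "t" (3): a world point X has camera coordinates R X + t; the wrist camera has in their place "T_tool_cam" (4x4, takes a point from camera to tool coordinates, whose origin is the TCP and whose axes are the tool frame's). Camera axes: x right, y down, z forward; pixel columns grow to the right and rows downward; lengths in m; the calibration is good to about 2 mm. A picture is of the moment at which its call begins: read the wrist's pose just before it. get_calibration takes no time and is no camera call.
- bot.job_done(): hands the job in, once; it reports no verdict.
The state is a dict: "time": time; "joint_positions": joint angles; "qvel": joint speeds; "joint_efforts": joint torques, N m; "tcp_pos": TCP position; "eef_rot": TCP orientation; "contact_force": force on the tool from outside, world axes, zero at the start; "ft_torque": the same for the moment, N m; "finger_gap": finger opening in m.
Only numpy, scipy, OpenCV 4.12 (cv2) and the standard library are available. Lean on these libraries where they do the work, as an engineer would, in place of code of your own. Each camera call takes 0.05 s, during which the arm holds its last target.

## Task

A pine offcut is held in the green bench clamp by a screw with a left-hand thread, so its black knob comes loose when turned clockwise. Loosen the knob until it just comes up against its end stop, without forcing it there and without ever tightening the clamp on the soft wood; only then slide the offcut out along its guides, and lay it flat inside the grey tray without dropping it. Leave the nail tin, sanding block and screwdriver where they are.

Things in the scene. Friction and masses are not known exactly. Their poses are not given: they have to be found in the camera images.
- clamp: Green bench clamp, fixed. Origin on the worktop below the screw axis; x to its column, y along the guides (offcut sticks out at +y), z up. Base plate x -45 to 60, y -50 to 50 mm, top 20 mm high. Two fences along y (y -45 to 45), 49 mm apart, 10 mm high. Column x 35 to 59. Arm and drum (53 mm diameter, round the screw axis) at heights 66 to 90 mm.
- knob: Black bar knob on top of the clamp's vertical screw. Origin on the screw axis at the middle of the grip bar, at the start about 115 mm above the worktop. The bar lies along its x: 46 mm long, 14 mm thick, 30 mm high (z -15 to 15), above a round skirt of 48 mm diameter. How far it must be turned is told under screw; the end stop under stop_housing.
- screw: Steel screw under the knob, left-hand thread, 16 mm a turn: turned clockwise (seen from above) it rises with knob and pad by 2.5 mm a radian and loosens; anticlockwise tightens. Thread friction 0.12 N m; it stays where left. The wood is free 0.9 to 1.3 rad from the start, the end stop comes after 1.6 to 2.9 rad, different each time. Origin on the axis, z about 45 mm at the start.
- stop_housing: Drum at the end of the clamp's arm, origin at its underside on the screw axis, does not move. It hides a sprung stop, to be felt: past first touch the moment on the knob grows by 2.5 N m a radian above the friction. Reached at 3 N, forced above 25 N on the lug 20 mm off the axis (0.06 and 0.5 N m; 0.2 rad past first touch). It stays touched when the knob is let go.
- pad: Rubber pad of 22 mm diameter at the foot of the screw, sprung 8 N a mm; origin at the centre of its underside. It presses on the offcut with about 18 to 27 N at the start. At the end stop its underside is 46.7 mm or more above the worktop.
- offcut_mid (a point): Centre of the pine offcut, 45 x 120 x 25 mm, long along its y, about 55 g. It starts between the fences, underside 20 mm above the worktop, centre about 40 mm from the screw axis towards the clamp's +y; 50 mm of it stick out past the base plate there and can be taken across the 45 mm. A slide of 55 mm along +y clears it of pad and drum.
- offcut: The same pine offcut; origin at the centre of its underside.
- tray: Grey shallow tray, fixed, 160 x 200 mm outside, long along its y, walls 4 mm thick and 22 mm high, floor 4 mm thick. Origin: centre of its underside.
- tin: Clear nail tin with a red lid, 73 mm diameter, 60 mm high; leave alone.
- sanding_block: Brown sanding block 66 x 110 x 33 mm; leave alone.
- screwdriver: Screwdriver with a red handle, 208 mm long; leave alone.

How it is judged (in metres and radians):
On the way, in this order (a step that is already met when the one before it is completed fails the run):
1. the knob is turned clockwise until it touches its end stop (contact force between knob and stop_housing above 3 N and z of pad in the frame of clamp above 0.0463 m), for 0.2 s.
2. the offcut is slid out along the guides, its centre more than 75 mm from the screw axis (y of offcut_mid in the frame of clamp above 0.075 m), for 0.1 s.
At the end, for the whole second after the job is handed in: The offcut lies flat (within 0.1 rad) on the tray's floor inside its walls, released and at rest, and the clamp is left open, its pad's underside more than 46.3 mm above the worktop (x of offcut_mid in the frame of tray between -0.056 and 0.056 m and y of offcut_mid in the frame of tray between -0.076 and 0.076 m and z of offcut_mid in the frame of tray below 0.021 m and angle between offcut_mid's own z axis and vertical below 0.1 rad and linear speed of offcut below 0.02 m/s and z of pad in the frame of clamp above 0.0463 m); the robot touches nothing.
It fails at once if the knob is forced against its end stop (more than 25 N on the lug) (contact force between knob and stop_housing above 25 N).
It fails at once if the clamp is tightened on the soft wood (pad presses with more than 42 N) (contact force between pad and offcut above 42 N).
It fails at once if the offcut is dragged more than 6 mm while the pad still bears on it with more than 8 N (distance of offcut_mid from where it was at the start of the episode above 0.006 m and contact force between pad and offcut above 8 N).
It fails at once if the offcut is dropped (unheld and faster than 0.5 m/s) (linear speed of offcut above 0.5 m/s and contact force between the fingers and offcut below 0.1 N).
It fails at once if the nail tin, sanding block or screwdriver is moved more than 20 mm (distance of any of tin, sanding_block, screwdriver from where it was at the start of the episode above 0.02 m).
It also fails if it takes over 72 s, if anything falls off the work surface, if the arm or the gripper's body presses on something with over 40 N, if the wrist force passes 120 N, or if a joint passes its speed limit or range.

## Working session

There is one attempt and no reset: what is moved stays moved. The work goes in short steps, Python scripts to look and compute and a tool call to move; the robot and the scene stay as the last step left them, time stands still between calls to the robot, and variables do not carry over. Pictures are saved under pics/ and viewed, and the job is handed in when it is done.

Besides the shell and the picture viewer there is one more tool, called after "Request:" by a JSON object that holds its "fn" and its "kwargs", one argument or row to a line. send_rows: Moves the arm, as the interface text tells. Shifts and turns lie within -1 to 1; 1 stands for 0.02 m of shift or 8 degrees of turn. Its arguments: {"type":"object","properties":{"plan":{"type":"array","items":{"type":"array","items":{"type":"array","items":{"type":"number","minimum":-1,"maximum":1}}}},"grip_force":{"type":"number"}},"required":["plan"]}

```bash
ls; mkdir -p pics
python3 - <<'E'
from station import monitor, eyes, bot
import cv2
s=monitor.state(); print(s)
for n in ["side","top","wrist"]:
    p,d=eyes.snapshot(n); cv2.imwrite(f"pics/{n}0.png",p[:,:,::-1]); 
    import numpy as np; np.save(f"pics/{n}0.npy",d); c=eyes.get_calibration(n); print(n,c)
E
```

```text
pics
{'time': 0.0, 'joint_positions': array([ 6.56309135e+01,  1.18842343e+01,  8.84075724e+01, -1.64247648e-03,
        7.98409383e+01, -8.62301497e+00]), 'qvel': array([-0.04646835, -0.01098287, -0.01282485, -0.08793382, -0.02718685,
       -0.08085796]), 'joint_efforts': array([ 1.23851689e-03, -3.83023846e+01, -2.91602451e+01,  2.35955468e-05,
        1.02177582e-02,  1.42133452e-06]), 'tcp_pos': array([0.15573581, 0.55270149, 0.23010295]), 'eef_rot': array([ 172.07447493,   89.86724508, -113.67130501]), 'contact_force': array([-0.70304535,  0.71492013,  0.53644076]), 'ft_torque': array([ 0.00194716,  0.00749317, -0.0044684 ]), 'finger_gap': 0.0857583376995529}
side {'fx': 485.24211087259727, 'fy': 485.24211087259727, 'cx': 314.9324974237085, 'cy': 241.1130932444447, 'R': array([[ 0.99986073, -0.01215369,  0.01143747],
       [ 0.00604864, -0.37483106, -0.9270734 ],
       [ 0.01555448,  0.92701346, -0.37470535]]), 't': array([-0.5221589 ,  0.0500532 ,  1.53013212])}
top {'fx': 444.42850626689005, 'fy': 444.42850626689005, 'cx': 322.74412566757127, 'cy': 246.86572685311677, 'R': array([[ 0.00607976, -0.99986897,  0.01500269],
       [-0.99300735, -0.0078055 , -0.11779418],
       [ 0.11789585, -0.01418163, -0.9929247 ]]), 't': array([-0.15461095,  0.52720865,  1.28181062])}
wrist {'fx': 371.8427210593442, 'fy': 371.8427210593442, 'cx': 321.0860277228941, 'cy': 239.683543726183, 'T_tool_cam': array([[ 3.64767090e-04, -3.20813307e-01,  9.47142381e-01,
        -1.44281774e-01],
       [ 2.58854236e-04, -9.47142381e-01, -3.20813407e-01,
         8.32334698e-02],
       [ 9.99999900e-01,  3.62193990e-04, -2.62442487e-04,
        -1.06620366e-03],
       [ 0.00000000e+00,  0.00000000e+00,  0.00000000e+00,
         1.00000000e+00]])}
```

View pics/top0.png

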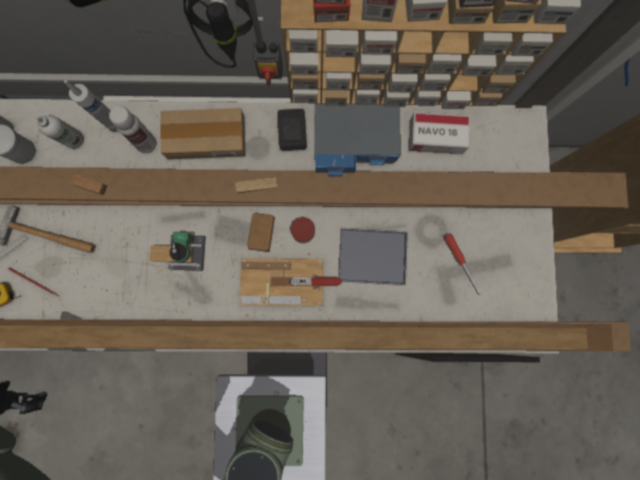

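View pics/side0.png

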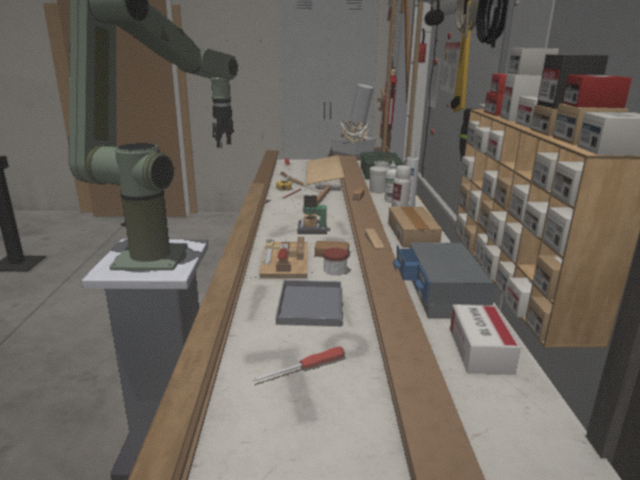

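View pics/wrist0.png

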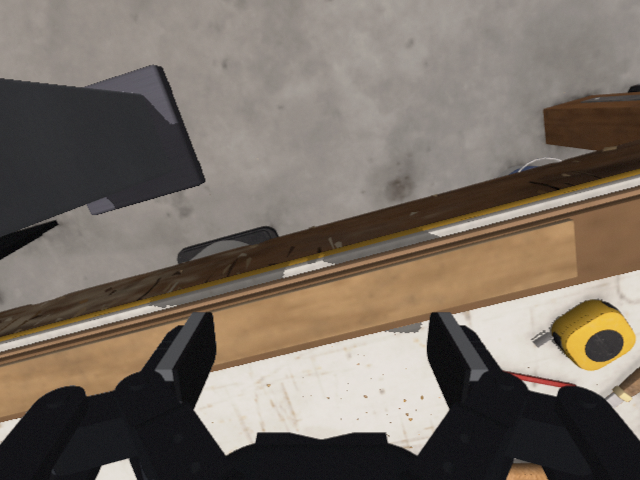

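The top view shows the clamp at about (185,250) with the offcut sticking out left (+y), and the tray at (373,256). The tin is at (303,230), the sanding block at (260,232) and the screwdriver at (460,262). Next I'll measure from the depth data and an enlarged crop.

```bash
cat > h.py <<'E'
import numpy as np, cv2
from station import monitor, eyes, bot
from scipy.spatial.transform import Rotation as Ro
def Rt(s): return Ro.from_euler('xyz',s['eef_rot'],degrees=True).as_matrix()
def cloud(name,d,s=None):
    c=eyes.get_calibration(name)
    v,u=np.mgrid[0:480,0:640]
    P=np.stack([(u-c['cx'])/c['fx']*d,(v-c['cy'])/c['fy']*d,d],-1)
    if name=='wrist':
        T=c['T_tool_cam']; Q=P@T[:3,:3].T+T[:3,3]
        W=Q@Rt(s).T+s['tcp_pos']
    else: W=(P-c['t'])@c['R']
    W[d==0]=np.nan
    return W
E
python3 - <<'E'
from h import *
d=np.load('pics/top0.npy'); W=cloud('top',d); np.set_printoptions(precision=4,suppress=True)
for u,v in [(160,254),(180,246),(190,250),(203,250),(373,256),(260,232),(303,230),(455,250),(100,335),(300,335),(185,320),(185,205),(185,187),(380,335),(290,282),(240,300)]: print(u,v,W[v,u])
p=cv2.imread('pics/top0.png'); cv2.imwrite('pics/topc.png',cv2.resize(p[215:290,130:230],None,fx=8,fy=8,interpolation=cv2.INTER_CUBIC))
for nm,(a,b,c,e) in dict(tray=(225,290,330,415),off=(240,268,145,180)).items():
    w=W[a:b,c:e]; print(nm); 
    z=w[...,2]
    m=(z>0.012)&(z<0.03) if nm=='tray' else (z>0.035)&(z<0.055)
    q=w[m]; print(q.min(0),q.max(0),m.sum(), cv2.minAreaRect(q[:,:2].astype(np.float32)*1000))
m=(W[...,2]>0.105)&(W[...,0]>0.3)&(W[...,0]<0.62)&(W[...,1]>0.2)&(W[...,1]<0.5)
q=W[m]; print(len(q),q.mean(0),q[:,2].max(), cv2.minAreaRect(q[:,:2].astype(np.float32)*1000))
E
```

```text
160 254 [0.502  0.3217 0.0464]
180 246 [0.5196 0.2486 0.0994]
190 250 [0.5146 0.236  0.0446]
203 250 [0.5179 0.2054 0.0167]
373 256 [ 0.5048 -0.3029  0.0068]
260 232 [0.5708 0.0349 0.0347]
303 230 [ 0.5744 -0.0928  0.057 ]
455 250 [ 0.5229 -0.546   0.0244]
100 335 [0.2685 0.4876 0.0297]
300 335 [ 0.2718 -0.0869  0.0352]
185 320 [0.3114 0.2523 0.0089]
185 205 [0.6567 0.2685 0.0034]
185 187 [0.7021 0.2584 0.0449]
380 335 [ 0.273  -0.3177  0.0358]
290 282 [ 0.4229 -0.0574  0.0599]
240 300 [0.3708 0.0922 0.0117]
tray
[ 0.4175 -0.4035  0.012 ] [ 0.5882 -0.1994  0.0296] 383 ((501.4054260253906, -301.0100402832031), (201.5101776123047, 167.84959411621094), 86.91229248046875)
off
[0.477  0.2687 0.0354] [0.5296 0.3546 0.0531] 328 ((505.04620361328125, 310.57147216796875), (88.43645477294922, 48.10454177856445), 84.73775482177734)
136 [0.5037 0.2527 0.1248] 0.1370752784656705 ((504.74658203125, 254.16378784179688), (39.961265563964844, 34.81399917602539), 46.008872985839844)
```

View pics/topc.png

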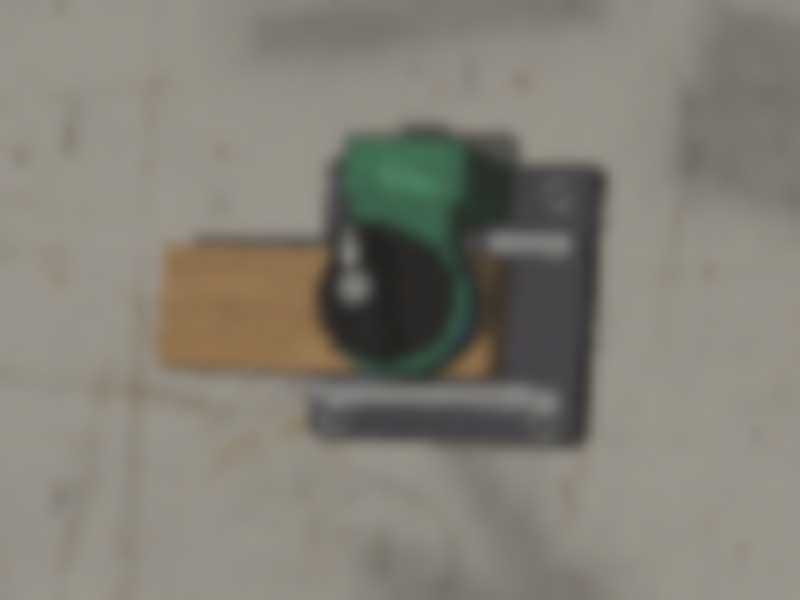

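Run:
```python
from h import *
s=monitor.state(); np.set_printoptions(precision=3,suppress=True); R=Rt(s); print(R)
c=eyes.get_calibration('wrist'); T=c['T_tool_cam']; print('cam pos',R@T[:3,3]+s['tcp_pos'],'axis',R@T[:3,2])
```

```text
[[-0.001 -0.962  0.271]
 [-0.002  0.271  0.962]
 [-1.     0.    -0.002]]
cam pos [0.076 0.575 0.375] axis [ 0.308 -0.089 -0.947]
```

Request:
{"fn": "send_rows", "kwargs": {
  "plan": [
    [[0.95,-0.85,0.2,0,0,0,0],[0.95,-0.85,0.2,0,0,0,0],[0.95,-0.85,0.2,0,0,0,0],[0.95,-0.85,0.2,0,0,0,0],[0.95,-0.85,0.2,0,0,0,0],[0.95,-0.85,0.2,0,0,0,0],[0.95,-0.85,0.2,0,0,0,0],[0.95,-0.85,0.2,0,0,0,0]]
  ]
}}

```text
time: 0.95
tcp_pos: [0.3085, 0.4164, 0.2631]
eef_rot: [151.9, 90.0, -133.9]
contact_force: [-0.1, -0.5, -0.7]
finger_gap: 0.0854
```

Request:
{"fn": "send_rows", "kwargs": {
  "plan": [
    [[0.95,-0.85,0.2,0,0,0,0],[0.95,-0.85,0.2,0,0,0,0],[0.95,-0.85,0.2,0,0,0,0],[0.95,-0.85,0.2,0,0,0,0],[0.95,-0.85,0.2,0,0,0,0],[0.95,-0.85,0.2,0,0,0,0],[0.95,-0.85,0.2,0,0,0,0],[0,0,0,0,0,0,0]]
  ]
}}

```text
time: 1.75
tcp_pos: [0.4431, 0.2966, 0.2915]
eef_rot: [-98.8, 89.9, -24.8]
contact_force: [-0.2, 1.1, 0.1]
finger_gap: 0.0853
```

Run:
```python
from h import *
s=monitor.state(); np.set_printoptions(precision=4,suppress=True); print(s['joint_positions'],s['tcp_pos'],s['qvel'])
p,d=eyes.snapshot('wrist'); cv2.imwrite('pics/w1.png',p[:,:,::-1]); W=cloud('wrist',d,s); np.save('pics/W1.npy',W)
```

```text
[ 24.5303   4.3139  89.7081  -0.0634  85.9236 -49.5096] [0.4431 0.2966 0.2915] [ 2.5679 -0.503   1.4196  2.4247  0.6837  1.6365]
```

View pics/w1.png

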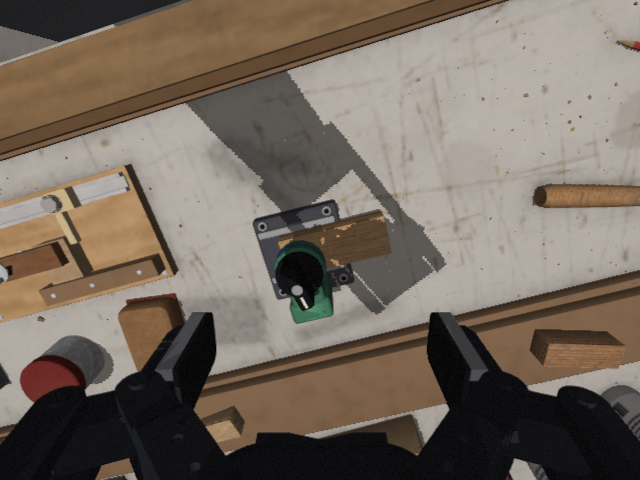

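Run:
```python
from h import *
np.set_printoptions(precision=4,suppress=True)
W=np.load('pics/W1.npy'); p=cv2.imread('pics/w1.png')
cv2.imwrite('pics/w1c.png',cv2.resize(p[190:335,240:400],None,fx=5,fy=4,interpolation=cv2.INTER_CUBIC))
w=W[195:330,245:400]; z=w[...,2]
for nm,(a,b) in dict(bartop=(.12,.14),skirt=(.093,.118),drum=(.08,.093),wood=(.036,.052),base=(.012,.032),).items():
    q=w[(z>a)&(z<b)]; print(nm,len(q),q.mean(0),q.min(0),q.max(0),cv2.minAreaRect(q[:,:2].astype(np.float32)*1000))
print(np.nanmedian(W[150:250,400:500,2]))
z8=(np.clip(z,0,.14)/.14*255).astype(np.uint8); cv2.imwrite('pics/z1.png',cv2.applyColorMap(cv2.resize(z8,None,fx=5,fy=4,interpolation=cv2.INTER_NEAREST),cv2.COLORMAP_JET))
```

```text
bartop 857 [0.4988 0.2573 0.1308] [0.4781 0.2463 0.12  ] [0.5237 0.2669 0.135 ] ((501.0516052246094, 256.1219787597656), (45.805110931396484, 14.668326377868652), 10.644097328186035)
skirt 1127 [0.4969 0.2608 0.1035] [0.4754 0.2331 0.093 ] [0.5548 0.2819 0.118 ] ((514.59228515625, 254.5597381591797), (49.86342239379883, 76.90460968017578), 79.11656188964844)
drum 1308 [0.5245 0.2597 0.0904] [0.4746 0.2306 0.0801] [0.5599 0.2831 0.093 ] ((517.029296875, 256.2344970703125), (52.583736419677734, 84.96337890625), 88.20307922363281)
wood 3145 [0.4996 0.3102 0.0461] [0.4783 0.2351 0.036 ] [0.5561 0.3549 0.052 ] ((518.0095825195312, 294.2108154296875), (119.81645202636719, 76.96803283691406), 88.7127456665039)
base 3012 [0.4891 0.2568 0.0237] [0.4551 0.205  0.0121] [0.5621 0.3541 0.032 ] ((509.3284912109375, 279.6698303222656), (147.37159729003906, 105.20008850097656), 88.48834991455078)
0.0015896654444484959<stdin>:9: RuntimeWarning: invalid value encountered in cast
```

View pics/w1c.png

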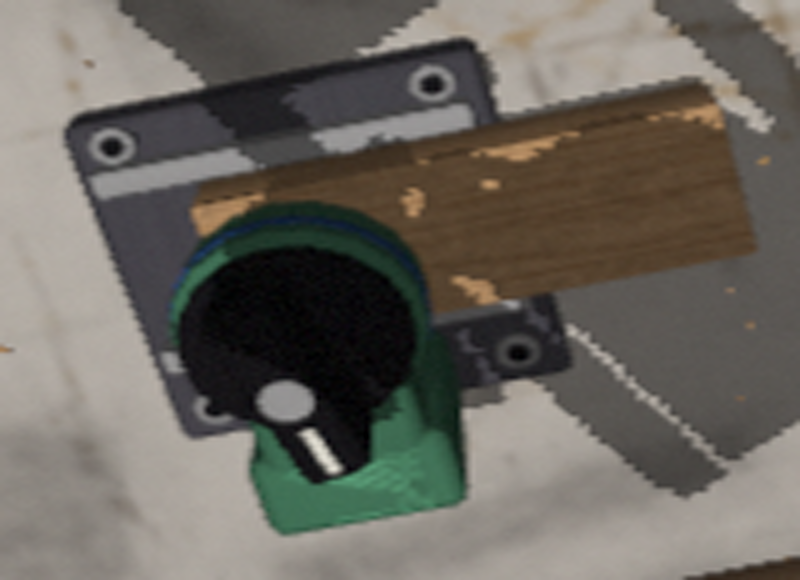

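View pics/z1.png

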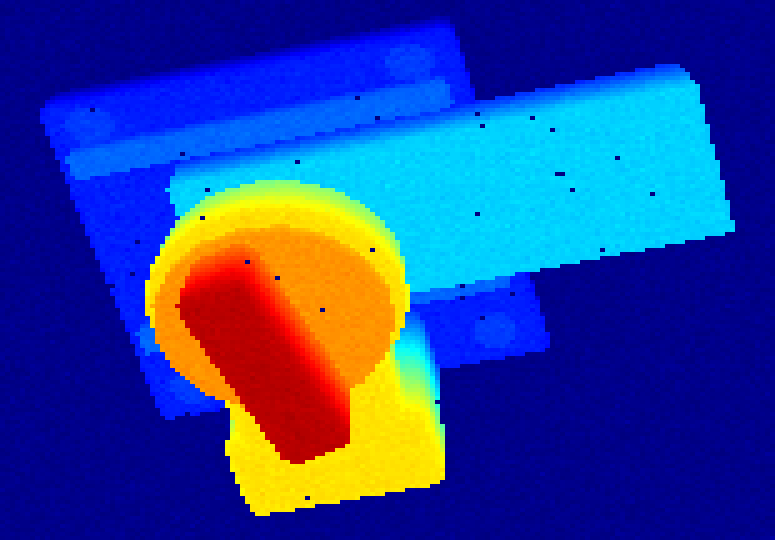

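```bash
cat >> h.py <<'E'
def rect(q,lab):
    (c,(a,b),t)=cv2.minAreaRect((q[:,:2]*1000).astype(np.float32))
    if a<b: a,b,t=b,a,t+90
    t=(t+90)%180-90
    print(lab,len(q),'c',np.round(c,1),'LxW %.1f %.1f'%(a,b),'long-axis yaw %.1f'%t,'z %.4f'%np.median(q[:,2]))
def pca(q,lab):
    m=q[:,:2].mean(0); w,v=np.linalg.eigh(np.cov((q[:,:2]-m).T)); l=v[:,1]; print(lab,m,'yaw %.1f'%(np.degrees(np.arctan2(l[1],l[0]))))
E
cat > scene.py <<'E'
import sys
from h import *
np.set_printoptions(precision=4,suppress=True)
n=sys.argv[1]
s=monitor.state(); print(s['time'],s['joint_positions'],s['tcp_pos'],s['eef_rot'],np.abs(s['qvel']).max())
p,d=eyes.snapshot('wrist'); cv2.imwrite(f'pics/w{n}.png',p[:,:,::-1]); W=cloud('wrist',d,s); np.save(f'pics/W{n}.npy',W)
z=W[...,2]; roi=(np.abs(W[...,0]-.50)<.07)&(W[...,1]>.19)&(W[...,1]<.40)
tz=np.nanmedian(z[(z<.006)&(z>-.006)]); print('table',tz)
q=W[roi&(z>.126)&(z<.16)]
if len(q)>50: rect(q,'bar'); pca(q,'bar')
f=np.abs(z-.045-tz)<.004
q=W[roi&f&(W[...,1]>.285)]
rect(q,'wood')
b=W[roi&(np.abs(z-.02-tz)<.003)]; rect(b,'base')
h,e=np.histogram(z[roi],bins=60,range=(0.0,.15)); print([(round(e[i]*1000),int(h[i])) for i in range(60) if h[i]>80])
E
python3 - <<'E'
src=open('scene.py').read()
import re
src=re.sub(r"p,d=eyes.*",  "W=np.load('pics/W1.npy')",src).replace("sys.argv[1]","0")
exec(src)
E
```

```text
1.8 [ 24.6406   4.292   89.7743   0.0111  85.95   -49.4637] [0.4418 0.2976 0.2911] [ 96.4414  89.9802 170.545 ] 1.9820063077364558
table 0.0016282329181999677
bar 758 c [501.1 256.1] LxW 45.7 14.7 long-axis yaw 10.6 z 0.1322
bar [0.4995 0.257 ] yaw -169.4
wood 2440 c [503.  319.5] LxW 69.8 45.4 long-axis yaw 88.6 z 0.0466
base 1958 c [509.5 277.4] LxW 142.5 105.1 long-axis yaw 88.3 z 0.0216
[(0, 8072), (2, 1447), (18, 177), (20, 1500), (22, 352), (25, 293), (28, 131), (30, 589), (32, 145), (42, 134), (45, 2429), (48, 381), (85, 96), (88, 122), (90, 938), (92, 118), (100, 438), (103, 406), (130, 384), (132, 288)]
```

Measured: screw axis near (0.501, 0.256), bar yaw 10.6° with its top at about 0.131, clamp yaw about -1.5°, wood end near y = 0.354. I'll move above the knob with the jaws across the bar.

Request:
{"fn": "send_rows", "kwargs": {
  "plan": [
    [[0.74,-0.52,-0.9,0,0,0.82,0],[0.74,-0.52,-0.9,0,0,0.82,0],[0.74,-0.52,-0.9,0,0,0.82,0],[0.74,-0.52,-0.9,0,0,0.82,0],[0,0,0,0,0,0,0],[0,0,0,0,0,0,0],[0,0,0,0,0,0,0]]
  ]
}}

```text
time: 2.5
tcp_pos: [0.4998, 0.2579, 0.2202]
eef_rot: [-56.7, 89.9, 43.7]
contact_force: [0.4, -0.2, -0.0]
finger_gap: 0.0851
```

```bash
python3 scene.py 2
```

```text
2.5 [ 18.4564  10.7999  90.8943   0.0318  78.24   -82.0399] [0.4998 0.2579 0.2202] [-56.742   89.9272  43.7478] 0.5454878480549914
table 0.0016307910327203884
bar 1362 c [501. 256.] LxW 45.4 13.8 long-axis yaw 10.5 z 0.1323
bar [0.4996 0.2557] yaw -169.7
wood 3637 c [503.  319.4] LxW 69.8 45.3 long-axis yaw 88.6 z 0.0466
base 3808 c [509.2 277.7] LxW 143.4 104.6 long-axis yaw 88.3 z 0.0216
[(0, 12263), (2, 1788), (18, 247), (20, 3072), (22, 569), (25, 438), (28, 163), (30, 1023), (32, 174), (42, 123), (45, 3506), (48, 408), (85, 120), (88, 171), (90, 1663), (92, 189), (100, 975), (103, 875), (130, 720), (132, 563)]
```

View pics/w2.png

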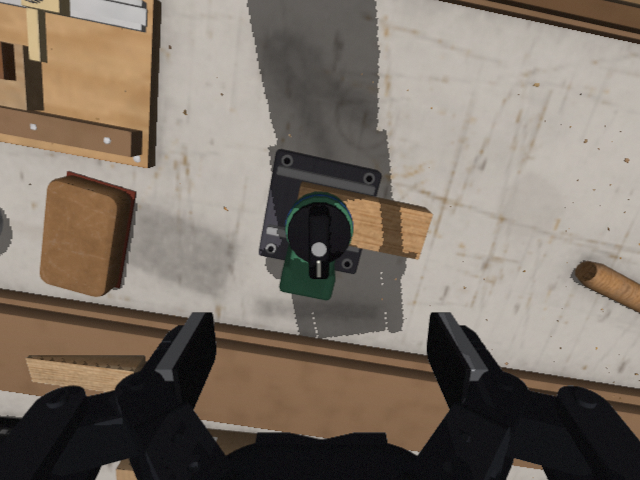

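The knob is centred between the jaws in the view (bar at about (318,240)), and both measurements agree. Next I descend.

Request:
{"fn": "send_rows", "kwargs": {
  "plan": [
    [[0.04,0,-1,0,0,0,0],[0,0,-1,0,0,0,0],[0,0,-1,0,0,0,0],[0,0,-1,0,0,0,0],[0,0,-1,0,0,0,0],[0,0,-0.7,0,0,0,0],[0,0,0,0,0,0,0],[0,0,0,0,0,0,0]]
  ]
}}

```text
time: 3.35
tcp_pos: [0.5013, 0.2573, 0.106]
eef_rot: [-79.3, 89.9, 21.2]
contact_force: [0.8, 0.6, -0.5]
finger_gap: 0.0854
```

Request:
{"fn": "send_rows", "kwargs": {
  "plan": [
    [[0,0,0,0,0,0,0.9],[0,0,0,0,0,0,1],[0,0,0,0,0,0,1],[0,0,0,0,0,0,1],[0,0,0,0,0,0,1],[0,0,0,0,0,0,1]]
  ],
  "grip_force": 40
}}

```text
time: 3.95
tcp_pos: [0.5013, 0.2566, 0.1057]
eef_rot: [-139.2, 90.0, -38.7]
contact_force: [-0.5, -1.0, 1.8]
finger_gap: 0.0131
```

```bash
cat > st.py <<'E'
from h import *
np.set_printoptions(precision=4,suppress=True)
s=monitor.state(); R=Rt(s)
print(s['time'],'q',s['joint_positions'],'tcp',s['tcp_pos'],'zyaw %.2f'%np.degrees(np.arctan2(R[1,2],R[0,2])),'tilt',R[2],'F',s['contact_force'],'M',s['ft_torque'],'gap',s['finger_gap'],'vmax',np.abs(s['qvel']).max())
E
python3 st.py
```

```text
3.95 q [ 18.3193  18.0987  96.5006  -0.0276  65.3845 -82.151 ] tcp [0.5013 0.2566 0.1057] zyaw 100.48 tilt [-1.     -0.0003 -0.0004] F [-0.502  -1.0376  1.8318] M [-0.2648  0.0875 -0.0864] gap 0.013119496539728284 vmax 0.041312098420279136
```

Request:
{"fn": "send_rows", "kwargs": {
  "plan": [
    [[0,0,0.017,0,0,-1,1],[0,0,0.017,0,0,-1,1],[0,0,0,0,0,0,1]]
  ]
}}

```text
time: 4.25
tcp_pos: [0.5013, 0.2569, 0.1063]
eef_rot: [-49.7, 90.0, 34.8]
contact_force: [-1.0, -0.3, 1.4]
finger_gap: 0.013
```

```bash
python3 st.py
```

```text
4.25 q [ 18.3303  18.0513  96.4732   0.0098  65.4453 -66.1648] tcp [0.5013 0.2569 0.1063] zyaw 84.49 tilt [-1.     -0.0004  0.0004] F [-1.0021 -0.275   1.4207] M [-0.1024  0.0841 -0.1562] gap 0.012983073129764619 vmax 5.516532900278227
```

Request:
{"fn": "send_rows", "kwargs": {
  "plan": [
    [[0,0,0.017,0,0,-1,1],[0,0,0.017,0,0,-1,1],[0,0,0.017,0,0,-1,1],[0,0,0.017,0,0,-1,1]]
  ]
}}

```text
time: 4.65
tcp_pos: [0.5015, 0.2575, 0.1077]
eef_rot: [-4.3, 89.9, 48.1]
contact_force: [0.0, 1.8, 1.4]
finger_gap: 0.0135
```

```bash
python3 st.py; python3 scene.py 3 |head -4; python3 st.py
```

```text
4.65 q [ 18.3542  17.9612  96.4093   0.0585  65.5364 -34.0528] tcp [0.5015 0.2575 0.1077] zyaw 52.38 tilt [-1.     -0.0001  0.0019] F [0.0186 1.8409 1.3789] M [ 0.3074 -0.1085  0.1924] gap 0.013479685562719727 vmax 79.08192658239345
4.65 [ 18.3542  17.9612  96.4093   0.0585  65.5364 -34.0528] [0.5015 0.2575 0.1077] [-4.2545 89.8927 48.1283] 79.08192658239345
table 0.0016874001489550344
bar 10376 c [501.2 256.4] LxW 80.4 46.4 long-axis yaw 51.0 z 0.1376
bar [0.4958 0.2604] yaw 52.3
4.7 q [ 18.3528  17.9621  96.4083   0.0594  65.5387 -33.8299] tcp [0.5015 0.2575 0.1077] zyaw 52.16 tilt [-1.     -0.0001  0.0018] F [0.5575 1.2026 1.3377] M [ 0.2382 -0.046  -0.1353] gap 0.01315372128639334 vmax 15.050579228734938
```

View pics/w3.png

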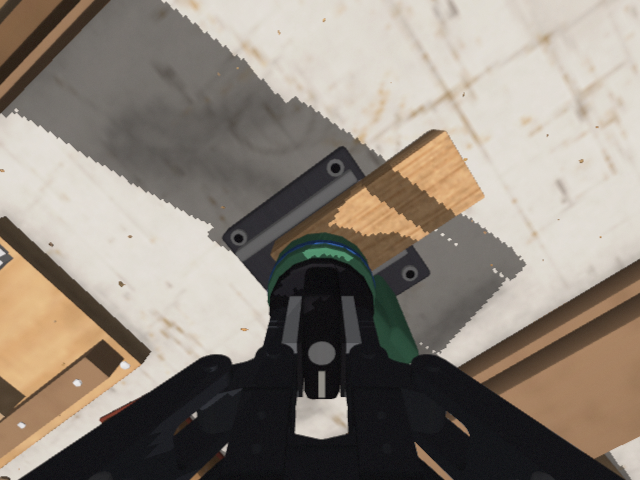

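The knob turns with the gripper: the white mark is at (322,380) and the bar is still between the fingers. I'll continue to about 88°, just short of the earliest possible stop.

Request:
{"fn": "send_rows", "kwargs": {
  "plan": [
    [[0,0,0.017,0,0,-1,1],[0,0,0.017,0,0,-1,1],[0,0,0.017,0,0,-1,1],[0,0,0.017,0,0,-1,1],[0,0,0.012,0,0,-0.5,1],[0,0,0.004,0,0,-0.25,1]]
  ]
}}

```text
time: 5.3
tcp_pos: [0.5021, 0.2579, 0.1093]
eef_rot: [24.5, 89.8, 39.1]
contact_force: [2.0, 3.6, -0.4]
finger_gap: 0.013
```

```bash
python3 st.py
```

```text
5.3 q [18.3595 17.8586 96.32    0.0792 65.6315  3.6345] tcp [0.5021 0.2579 0.1093] zyaw 14.69 tilt [-1.      0.0015  0.0032] F [ 2.0098  3.6145 -0.3906] M [ 0.4802 -0.3593  0.154 ] gap 0.013011329293046254 vmax 18.688018707669862
```

Request:
{"fn": "send_rows", "kwargs": {
  "plan": [
    [[0,0,0.004,0,0,-0.25,1],[0,0,0.004,0,0,-0.25,1]]
  ]
}}

```text
time: 5.5
tcp_pos: [0.5022, 0.2579, 0.1095]
eef_rot: [27.7, 89.8, 38.5]
contact_force: [1.7, 2.2, -1.0]
finger_gap: 0.0133
```

```bash
python3 st.py
```

```text
5.5 q [18.3604 17.8484 96.3114  0.0804 65.6403  7.5996] tcp [0.5022 0.2579 0.1095] zyaw 10.73 tilt [-1.      0.0017  0.0033] F [ 1.6616  2.2437 -1.0086] M [ 0.48   -0.3586  0.1336] gap 0.013329629408221097 vmax 19.680881785458002
```

Request:
{"fn": "send_rows", "kwargs": {
  "plan": [
    [[0,0,0.005,0,0,-0.3,1],[0,0,0.005,0,0,-0.3,1]]
  ]
}}

```text
time: 5.7
tcp_pos: [0.5023, 0.2579, 0.1097]
eef_rot: [30.9, 89.8, 36.8]
contact_force: [2.1, 2.8, -1.1]
finger_gap: 0.0132
```

```bash
python3 st.py
```

```text
5.7 q [18.3584 17.8344 96.3003  0.0773 65.6542 12.4152] tcp [0.5023 0.2579 0.1097] zyaw 5.91 tilt [-1.      0.002   0.0033] F [ 2.059   2.8294 -1.0928] M [ 0.5038 -0.438   0.1377] gap 0.013214937103472633 vmax 23.640298986430565
```

Request:
{"fn": "send_rows", "kwargs": {
  "plan": [
    [[0,0,0.005,0,0,-0.3,1],[0,0,0.005,0,0,-0.3,1]]
  ]
}}

```text
time: 5.9
tcp_pos: [0.5024, 0.2579, 0.1099]
eef_rot: [34.6, 89.8, 35.8]
contact_force: [3.6, 2.6, -1.0]
finger_gap: 0.0132
```

```bash
python3 st.py
```

```text
5.9 q [18.3583 17.8206 96.2881  0.077  65.6673 17.2159] tcp [0.5024 0.2579 0.1099] zyaw 1.11 tilt [-1.      0.0023  0.0034] F [ 3.5517  2.6051 -0.9732] M [ 0.4819 -0.4592  0.1194] gap 0.013227377033388995 vmax 23.702105061415814
```

Request:
{"fn": "send_rows", "kwargs": {
  "plan": [
    [[0,0,0.005,0,0,-0.3,1],[0,0,0.005,0,0,-0.3,1]]
  ]
}}

```text
time: 6.1
tcp_pos: [0.5025, 0.2579, 0.1101]
eef_rot: [37.0, 89.8, 33.3]
contact_force: [3.6, 3.2, -1.2]
finger_gap: 0.0133
```

```bash
python3 st.py
```

```text
6.1 q [18.3572 17.8055 96.2765  0.0704 65.6776 22.0166] tcp [0.5025 0.2579 0.1101] zyaw -3.69 tilt [-1.      0.0026  0.0035] F [ 3.6118  3.1977 -1.192 ] M [ 0.5119 -0.4346  0.1654] gap 0.013341388771191455 vmax 23.669132235282884
```

Request:
{"fn": "send_rows", "kwargs": {
  "plan": [
    [[0,0,0.005,0,0,-0.3,1],[0,0,0.004,0,0,-0.2,1]]
  ]
}}

```text
time: 6.3
tcp_pos: [0.5025, 0.2579, 0.1103]
eef_rot: [40.0, 89.8, 32.2]
contact_force: [4.7, 4.5, -1.9]
finger_gap: 0.0132
```

```bash
python3 st.py
```

```text
6.3 q [18.3536 17.7908 96.2696  0.0656 65.6977 26.0644] tcp [0.5025 0.2579 0.1103] zyaw -7.74 tilt [-1.      0.0028  0.0033] F [ 4.7166  4.461  -1.8981] M [ 0.6153 -0.7004  0.1001] gap 0.01320838264109905 vmax 16.120092256480607
```

Request:
{"fn": "send_rows", "kwargs": {
  "plan": [
    [[0,0,0.005,0,0,-0.3,1],[0,0,0.005,0,0,-0.3,1]]
  ]
}}

```text
time: 6.5
tcp_pos: [0.5027, 0.2579, 0.1106]
eef_rot: [42.9, 89.7, 30.4]
contact_force: [4.1, 3.1, -3.0]
finger_gap: 0.0135
```

```bash
python3 st.py
```

```text
6.5 q [18.3498 17.7763 96.257   0.0606 65.7068 30.907 ] tcp [0.5027 0.2579 0.1106] zyaw -12.58 tilt [-1.      0.0032  0.0034] F [ 4.127   3.1024 -2.9894] M [ 0.6521 -0.6969  0.1224] gap 0.0135205413860902 vmax 23.816936044478304
```

Request:
{"fn": "send_rows", "kwargs": {
  "plan": [
    [[-0.02,0,0.005,0,0,-0.3,1],[0,0,0.005,0,0,-0.3,1]]
  ]
}}

```text
time: 6.7
tcp_pos: [0.5027, 0.2579, 0.1108]
eef_rot: [43.0, 89.7, 25.6]
contact_force: [5.9, 4.1, -3.3]
finger_gap: 0.0127
```

```bash
python3 st.py
```

```text
6.7 q [18.3573 17.731  96.2897  0.044  65.6655 35.7222] tcp [0.5027 0.2579 0.1108] zyaw -17.38 tilt [-1.      0.0038  0.004 ] F [ 5.9295  4.0844 -3.3206] M [ 0.5666 -0.8307  0.1173] gap 0.012733904003868864 vmax 23.77701212625692
```

Request:
{"fn": "send_rows", "kwargs": {
  "plan": [
    [[0.05,0.03,0.005,0,0,-0.3,1],[0,0,0.005,0,0,-0.3,1]]
  ]
}}

```text
time: 6.9
tcp_pos: [0.5029, 0.2579, 0.111]
eef_rot: [41.7, 89.8, 19.5]
contact_force: [2.5, 1.4, -0.8]
finger_gap: 0.0131
```

```bash
python3 st.py
```

```text
6.9 q [18.3748 17.8294 96.1334  0.0039 65.8608 40.5486] tcp [0.5029 0.2579 0.111 ] zyaw -22.18 tilt [-1.      0.002   0.0023] F [ 2.4902  1.3559 -0.7823] M [ 0.381  -0.5208  0.0724] gap 0.013123066553406986 vmax 23.79845966441312
```

Request:
{"fn": "send_rows", "kwargs": {
  "plan": [
    [[0,0,0.005,0,0,-0.3,1],[0,0,0.005,0,0,-0.3,1]]
  ]
}}

```text
time: 7.1
tcp_pos: [0.5031, 0.2579, 0.1112]
eef_rot: [44.8, 89.8, 17.9]
contact_force: [3.7, 1.9, 0.2]
finger_gap: 0.0131
```

```bash
python3 st.py
```

```text
7.1 q [18.3691 17.8065 96.1314 -0.0019 65.8642 45.3489] tcp [0.5031 0.2579 0.1112] zyaw -26.98 tilt [-1.      0.0024  0.0025] F [3.6772 1.913  0.2201] M [ 0.3099 -0.6339  0.1272] gap 0.013053205486067651 vmax 23.719697094160033
```

Request:
{"fn": "send_rows", "kwargs": {
  "plan": [
    [[0,0,0.005,0,0,-0.3,1],[0,0,0.005,0,0,-0.3,1]]
  ]
}}

```text
time: 7.3
tcp_pos: [0.5031, 0.2578, 0.1114]
eef_rot: [47.8, 89.8, 16.0]
contact_force: [4.8, 1.3, -0.2]
finger_gap: 0.0131
```

```bash
python3 st.py
```

```text
7.3 q [18.3657 17.7942 96.1231 -0.0092 65.8826 50.148 ] tcp [0.5031 0.2578 0.1114] zyaw -31.78 tilt [-1.      0.0026  0.0024] F [ 4.7985  1.3128 -0.2459] M [ 0.2311 -0.587   0.1683] gap 0.013062386429324467 vmax 23.759330210938135
```

Request:
{"fn": "send_rows", "kwargs": {
  "plan": [
    [[0,0,0.004,0,0,-0.2,1],[0,0,0.004,0,0,-0.2,1]]
  ]
}}

```text
time: 7.5
tcp_pos: [0.5032, 0.2577, 0.1115]
eef_rot: [47.0, 89.8, 11.9]
contact_force: [5.4, 1.7, -1.7]
finger_gap: 0.0133
```

```bash
python3 st.py
```

```text
7.5 q [18.3606 17.7819 96.118  -0.0258 65.8908 53.4029] tcp [0.5032 0.2577 0.1115] zyaw -35.03 tilt [-1.      0.0027  0.0025] F [ 5.4229  1.6843 -1.7179] M [ 0.266  -0.9522  0.2094] gap 0.01328398686107813 vmax 15.854412337005794
```

Request:
{"fn": "send_rows", "kwargs": {
  "plan": [
    [[0,0,0.003,0,0,-0.15,1],[0,0,0.003,0,0,-0.15,1]]
  ]
}}

```text
time: 7.7
tcp_pos: [0.5033, 0.2576, 0.1116]
eef_rot: [44.6, 89.8, 7.2]
contact_force: [5.7, 2.3, -2.8]
finger_gap: 0.0134
```

```bash
python3 st.py
```

```text
7.7 q [18.3553 17.7768 96.1152 -0.0469 65.8904 55.7776] tcp [0.5033 0.2576 0.1116] zyaw -37.40 tilt [-1.      0.0027  0.0028] F [ 5.697   2.3062 -2.8032] M [ 0.2139 -1.0089  0.1977] gap 0.013394030204536202 vmax 11.748734490713462
```

Request:
{"fn": "send_rows", "kwargs": {
  "plan": [
    [[0.03,0,0.003,0,0,-0.2,1],[0,0,0.003,0,0,-0.2,1]]
  ]
}}

```text
time: 7.9
tcp_pos: [0.5035, 0.2574, 0.1117]
eef_rot: [41.8, 89.8, 1.1]
contact_force: [5.3, 0.5, -0.5]
finger_gap: 0.0133
```

```bash
python3 st.py
```

```text
7.9 q [18.3377 17.82   96.0435 -0.0519 65.9841 59.0411] tcp [0.5035 0.2574 0.1117] zyaw -40.68 tilt [-1.      0.0019  0.0021] F [ 5.3094  0.5498 -0.4796] M [ 0.1476 -1.0481  0.3566] gap 0.013346133993019454 vmax 16.354335432960823
```

Request:
{"fn": "send_rows", "kwargs": {
  "plan": [
    [[0,0,0.002,0,0,-0.15,1],[0,0,0,0,0,-0.05,1]]
  ]
}}

```text
time: 8.1
tcp_pos: [0.5035, 0.2573, 0.1118]
eef_rot: [39.5, 89.8, -2.7]
contact_force: [5.6, 1.2, -1.8]
finger_gap: 0.013
```

```bash
python3 st.py
```

```text
8.1 q [18.3378 17.8107 96.0478 -0.0686 65.9789 60.6182] tcp [0.5035 0.2573 0.1118] zyaw -42.25 tilt [-1.      0.0019  0.0023] F [ 5.615   1.1871 -1.7799] M [ 0.0832 -1.0745  0.3928] gap 0.013013839388703562 vmax 3.3807945434178985
```

Request:
{"fn": "send_rows", "kwargs": {
  "plan": [
    [[0,0,0,0,0,0,1],[0,0,0,0,0,0,1],[0,0,0,0,0,0,1],[0,0,0,0,0,0,1]]
  ]
}}

```text
time: 8.5
tcp_pos: [0.5035, 0.2573, 0.1117]
eef_rot: [40.8, 89.8, -1.5]
contact_force: [4.5, 1.1, -2.0]
finger_gap: 0.0133
```

```bash
python3 st.py
```

```text
8.5 q [18.3355 17.8114 96.0481 -0.0641 65.9779 60.5959] tcp [0.5035 0.2573 0.1117] zyaw -42.23 tilt [-1.      0.002   0.0023] F [ 4.5345  1.0567 -1.9908] M [ 0.0826 -1.0527  0.3035] gap 0.013257334131328024 vmax 0.09426995918633242
```

The stop was felt at about 138–140° (2.4 rad). The moment is now about 0.30–0.39 N m and holding. I'll release and rise straight up.

Request:
{"fn": "send_rows", "kwargs": {
  "plan": [
    [[0,0,0,0,0,0,0.6],[0,0,0,0,0,0,0.2],[0,0,0,0,0,0,0],[0,0,0,0,0,0,0],[0,0,0.5,0,0,0,0],[0,0,1,0,0,0,0],[0,0,1,0,0,0,0],[0,0,1,0,0,0,0]]
  ]
}}

```text
time: 9.3
tcp_pos: [0.5022, 0.2574, 0.1829]
eef_rot: [73.6, 90.0, 31.3]
contact_force: [0.0, -0.3, 0.3]
finger_gap: 0.0852
```

```bash
python3 st.py; python3 scene.py 4
```

```text
9.3 q [18.354  13.0572 92.8052  0.0026 74.1266 60.6575] tcp [0.5022 0.2574 0.1829] zyaw -42.30 tilt [-1.      0.0002  0.0001] F [ 0.0182 -0.2699  0.2583] M [-0.0838 -0.0366  0.0105] gap 0.0851743739169525 vmax 22.602581525184902
9.3 [18.354  13.0572 92.8052  0.0026 74.1266 60.6575] [0.5022 0.2574 0.1829] [73.5909 89.9887 31.2867] 22.602581525184902
table 0.0016766471919148207
bar 1991 c [502.2 256.1] LxW 45.8 14.0 long-axis yaw 53.0 z 0.1382
bar [0.5038 0.2581] yaw 52.9
wood 5663 c [503.8 319.3] LxW 69.4 45.1 long-axis yaw 88.5 z 0.0466
base 2138 c [510.2 276.9] LxW 142.6 104.8 long-axis yaw 88.1 z 0.0215
[(0, 16763), (2, 2470), (18, 140), (20, 1758), (22, 307), (25, 263), (28, 84), (30, 716), (32, 138), (42, 135), (45, 5655), (48, 659), (85, 129), (88, 332), (90, 3273), (92, 397), (105, 269), (108, 2255), (135, 396), (138, 1452)]
```

View pics/w4.png

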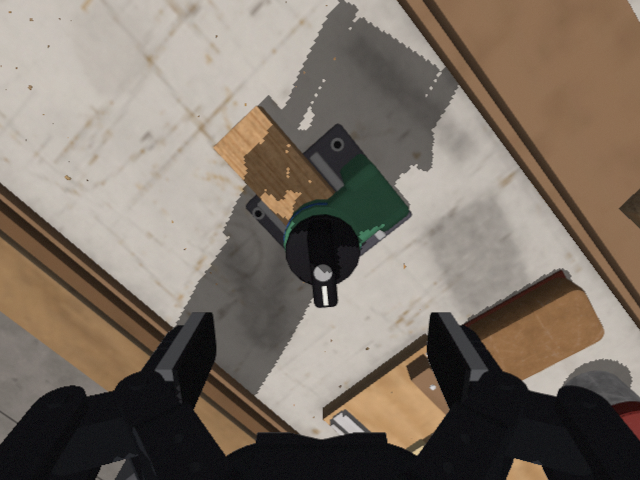

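The bar turned by about 137.6° and rose 5.9 mm, which is consistent with the thread. The wood is still in place, ending at about (240,125) in the view. Next I move over the protruding end.

Request:
{"fn": "send_rows", "kwargs": {
  "plan": [
    [[0.02,0.66,0,0,0,0.85,0],[0.02,0.66,0,0,0,0.85,0],[0.02,0.66,0,0,0,0.85,0],[0.02,0.66,0,0,0,0.85,0],[0.02,0.66,0,0,0,0.85,0],[0.02,0.66,0,0,0,0.85,0],[0,0,-0.5,0,0,0,0],[0,0,-0.5,0,0,0,0]]
  ]
}}

```text
time: 10.15
tcp_pos: [0.5045, 0.3365, 0.1607]
eef_rot: [-71.0, 90.0, -72.6]
contact_force: [-0.8, 0.9, -0.3]
finger_gap: 0.0854
```

```bash
python3 st.py; python3 scene.py 5
```

```text
10.15 q [25.5382 19.2238 87.7192 -0.0246 73.0603 27.1575] tcp [0.5045 0.3365 0.1607] zyaw -1.61 tilt [-1.     -0.0004  0.0001] F [-0.7956  0.8682 -0.3266] M [ 0.0109 -0.0164 -0.0498] gap 0.08539794483802969 vmax 10.935759035655515
10.15 [25.5382 19.2238 87.7192 -0.0246 73.0603 27.1575] [0.5045 0.3365 0.1607] [-70.9907  89.9762 -72.6029] 10.935759035655515
table 0.0016551534769146392
bar 2158 c [502. 257.] LxW 45.9 14.1 long-axis yaw 52.4 z 0.1376
bar [0.5029 0.2616] yaw 49.3
wood 5318 c [503.7 319.5] LxW 69.9 45.2 long-axis yaw 88.6 z 0.0466
base 2312 c [495.5 271.8] LxW 141.2 99.0 long-axis yaw 41.3 z 0.0215
[(0, 16896), (2, 2227), (18, 195), (20, 1907), (22, 300), (25, 456), (28, 176), (30, 1181), (32, 174), (35, 111), (38, 110), (40, 96), (42, 132), (45, 5931), (48, 660), (68, 112), (70, 186), (72, 208), (75, 225), (78, 219), (80, 187), (82, 222), (85, 313), (88, 355), (90, 2980), (92, 394), (103, 148), (105, 288), (108, 1396), (112, 145), (115, 145), (118, 166), (120, 160), (122, 155), (125, 173), (128, 180), (130, 185), (132, 187), (135, 375), (138, 1114)]
```

View pics/w5.png

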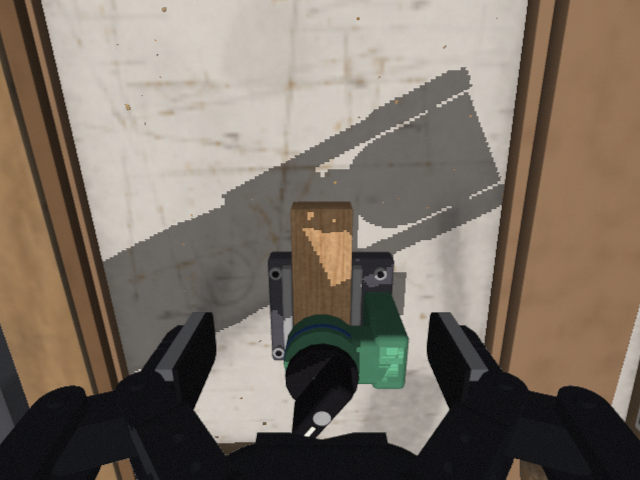

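Request:
{"fn": "send_rows", "kwargs": {
  "plan": [
    [[0,0,-1,0,0,0,0],[0,0,-1,0,0,0,0],[0,0,-1,0,0,0,0],[0,0,-1,0,0,0,0],[0,0,-1,0,0,0,0],[0,0,-1,0,0,0,0],[0,0,-0.8,0,0,0,0],[0,0,0,0,0,0,0]]
  ]
}}

```text
time: 11.0
tcp_pos: [0.502, 0.3347, 0.022]
eef_rot: [-151.9, 89.6, -153.5]
contact_force: [-0.5, -1.0, -0.9]
finger_gap: 0.0856
```

Request:
{"fn": "send_rows", "kwargs": {
  "plan": [
    [[0,0,-0.1,0,0,0,0],[0,0,0,0,0,0,0]]
  ]
}}

```text
time: 11.2
tcp_pos: [0.5054, 0.3369, 0.0242]
eef_rot: [26.6, 89.9, 25.0]
contact_force: [0.6, -0.9, 0.8]
finger_gap: 0.0853
```

Request:
{"fn": "send_rows", "kwargs": {
  "plan": [
    [[-0.05,0,-0.3,0,0,0,0],[0,0,0,0,0,0,0],[0,0,0,0,0,0,0.4],[0,0,0,0,0,0,0.6],[0,0,0,0,0,0,0.7],[0,0,0,0,0,0,0.8],[0,0,0,0,0,0,0.8]]
  ],
  "grip_force": 40
}}

```text
time: 11.9
tcp_pos: [0.5038, 0.3367, 0.0178]
eef_rot: [24.0, 90.0, 22.5]
contact_force: [-0.7, -0.0, 2.4]
finger_gap: 0.0443
```

```bash
python3 st.py
```

```text
11.9 q [25.58   29.7053 92.2237 -0.0017 58.0447 27.0845] tcp [0.5038 0.3367 0.0178] zyaw -1.50 tilt [-1.      0.0002  0.0004] F [-0.7271 -0.025   2.3808] M [-0.0522  0.0862 -0.0235] gap 0.04434989929302619 vmax 0.07668131600918433
```

Request:
{"fn": "send_rows", "kwargs": {
  "plan": [
    [[0.007,0.25,0,0,0,0,0.8],[0.015,0.5,0,0,0,0,0.8],[0.015,0.5,0,0,0,0,0.8]]
  ]
}}

```text
time: 12.2
tcp_pos: [0.5047, 0.3623, 0.0175]
eef_rot: [2.5, 90.0, 1.0]
contact_force: [0.6, -1.1, 2.1]
finger_gap: 0.0441
```

```bash
python3 st.py
```

```text
12.2 q [27.7019 31.1987 89.859  -0.0123 58.9214 29.2287] tcp [0.5047 0.3623 0.0175] zyaw -1.52 tilt [-1.      0.      0.0004] F [ 0.5691 -1.0719  2.1167] M [-0.5826 -0.0187  0.0023] gap 0.044109112722056316 vmax 9.738423492845678
```

Request:
{"fn": "send_rows", "kwargs": {
  "plan": [
    [[0.015,0.5,0,0,0,0,0.8],[0.015,0.5,0,0,0,0,0.8],[0.015,0.5,0,0,0,0,0.8],[0.015,0.5,0,0,0,0,0.8],[0.015,0.5,0,0,0,0,0.8],[0.008,0.3,0,0,0,0,0.8],[0,0,0,0,0,0,0.8]]
  ]
}}

```text
time: 12.9
tcp_pos: [0.5056, 0.4188, 0.017]
eef_rot: [118.1, 90.0, 116.6]
contact_force: [-0.2, 0.8, -0.3]
finger_gap: 0.0442
```

```bash
python3 st.py; python3 scene.py 6
```

```text
12.9 q [32.0729 34.6895 84.2167  0.0461 61.09   33.5004] tcp [0.5056 0.4188 0.017 ] zyaw -1.45 tilt [-1.      0.0006 -0.0003] F [-0.2031  0.7633 -0.32  ] M [-0.0325  0.0306  0.0518] gap 0.04423994520892114 vmax 1.1499933775666897
12.9 [32.0729 34.6895 84.2167  0.0461 61.09   33.5004] [0.5056 0.4188 0.017 ] [118.0687  89.9594 116.6189] 1.1499933775666897
table 0.001664166917521844
wood 4742 c [504.5 388.4] LxW 45.4 23.2 long-axis yaw 0.0 z 0.0457
base 0 c [0. 0.] LxW 0.0 0.0 long-axis yaw 0.0 z nan
[(0, 3119), (2, 233), (42, 421), (45, 4321)]
  return _methods._mean(a, axis=axis, dtype=dtype,
  ret = ret.dtype.type(ret / rcount)
```

View pics/w6.png

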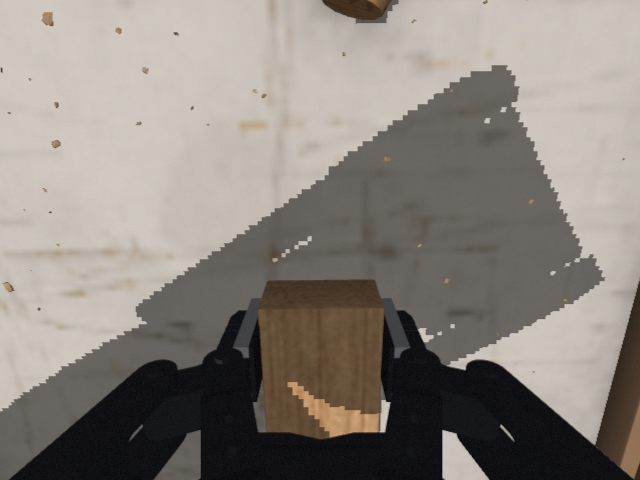

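The offcut is firmly gripped (gap 44 mm, seen at about (320,360)) and slid out 82 mm, clear of the base plate. Lifting.

Request:
{"fn": "send_rows", "kwargs": {
  "plan": [
    [[0,0,0.5,0,0,0,0.8],[0,0,1,0,0,0,0.8],[0,0,1,0,0,0,0.8],[0,0,1,0,0,0,0.8],[0,0,1,0,0,0,0.8],[0,0,1,0,0,0,0.8],[0,0,1,0,0,0,0.8],[0,0,1,0,0,0,0.8]]
  ]
}}

```text
time: 13.75
tcp_pos: [0.5061, 0.4171, 0.169]
eef_rot: [44.2, 90.0, 42.7]
contact_force: [0.1, -0.2, -1.0]
finger_gap: 0.0444
```

Request:
{"fn": "send_rows", "kwargs": {
  "plan": [
    [[0,-0.1,1,0,0,0,0.8],[0,-0.3,0.5,0,0,0,0.8],[0,-0.6,0,0,0,0,0.8],[0,-1,0,0,0,0,0.8],[0,-1,0,0,0,0,0.8],[0,-1,0,0,0,0,0.8],[0,-1,0,0,0,0,0.8],[0,-1,0,0,0,0,0.8]]
  ]
}}

```text
time: 14.55
tcp_pos: [0.5049, 0.2953, 0.1957]
eef_rot: [-150.7, 89.8, -152.3]
contact_force: [0.3, 0.2, -0.9]
finger_gap: 0.0444
```

```bash
python3 st.py
python3 - <<'E'
from h import *
p,d=eyes.snapshot('top'); cv2.imwrite('pics/t7.png',p[:,:,::-1]); W=cloud('top',d)
w=W[225:290,330:415]; z=w[...,2]
q=w[(z>.013)&(z<.03)]; rect(q,'traywalls')
m=(np.abs(W[...,0]-.5)<.12)&(np.abs(W[...,1]+.3)<.15)
q=w[(z>.002)&(np.abs(w[...,0]-.5)<.06)&(np.abs(w[...,1]+.3)<.08)]; print('floor',np.median(q[:,2]), 'table', np.nanmedian(W[200:215,340:400,2]))
E
```

```text
14.55 q [21.8615 14.8854 88.9351 -0.019  76.3594 23.4145] tcp [0.5049 0.2953 0.1957] zyaw -1.55 tilt [-1.     -0.0015 -0.0028] F [ 0.2924  0.2029 -0.8602] M [ 0.0353  0.0537 -0.0449] gap 0.04439335488394039 vmax 18.159813475965183
traywalls 375 c [ 504.9 -300.7] LxW 200.8 160.6 long-axis yaw 87.1 z 0.0215
floor 0.005185764943588968 table 0.004526478052602697
```

View pics/t7.png

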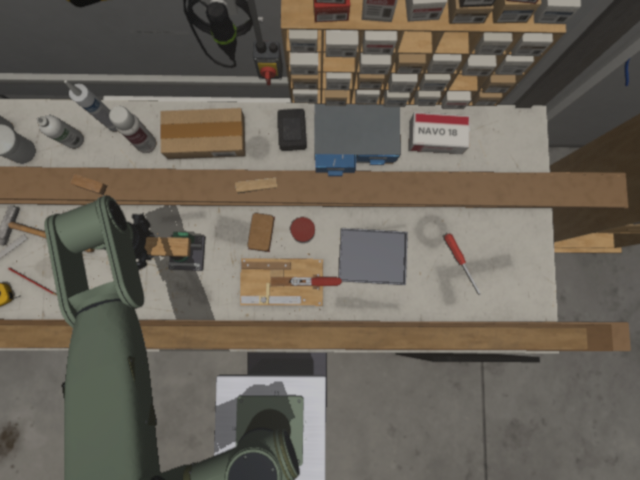

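The top view shows the offcut carried over the clamp at about (165,246), and the tray is unobstructed with its centre at (0.504,-0.301). I'll traverse to it.

Request:
{"fn": "send_rows", "kwargs": {
  "plan": [
    [[0,-1,0,0,0,0,0.8],[0,-1,0,0,0,0,0.8],[0,-1,0,0,0,0,0.8],[0,-1,0,0,0,0,0.8],[0,-1,0,0,0,0,0.8],[0,-1,0,0,0,0,0.8],[0,-1,0,0,0,0,0.8],[0,-1,0,0,0,0,0.8]]
  ]
}}

```text
time: 15.4
tcp_pos: [0.5048, 0.1362, 0.1961]
eef_rot: [-172.1, 89.9, -173.7]
contact_force: [1.4, 0.6, -0.1]
finger_gap: 0.0446
```

Request:
{"fn": "send_rows", "kwargs": {
  "plan": [
    [[0,-1,0,0,0,0,0.8],[0,-1,0,0,0,0,0.8],[0,-1,0,0,0,0,0.8],[0,-1,0,0,0,0,0.8],[0,-1,0,0,0,0,0.8],[0,-1,0,0,0,0,0.8],[0,-1,0,0,0,0,0.8],[0,-1,0,0,0,0,0.8]]
  ]
}}

```text
time: 16.2
tcp_pos: [0.5047, -0.0234, 0.1961]
eef_rot: [169.3, 89.9, 167.8]
contact_force: [0.1, -0.5, -1.1]
finger_gap: 0.0445
```

Request:
{"fn": "send_rows", "kwargs": {
  "plan": [
    [[0,-1,0,0,0,0,0.8],[0,-1,0,0,0,0,0.8],[0,-1,0,0,0,0,0.8],[0,-1,0,0,0,0,0.8],[0,-1,0,0,0,0,0.8],[0,-1,0,0,0,0,0.8],[0,-1,0,0,0,0,0.8],[0,-1,0,0,0,0,0.8]]
  ]
}}

```text
time: 17.0
tcp_pos: [0.5047, -0.183, 0.1961]
eef_rot: [152.9, 89.9, 151.3]
contact_force: [0.2, -0.7, -0.0]
finger_gap: 0.0444
```

Request:
{"fn": "send_rows", "kwargs": {
  "plan": [
    [[0,-1,0,0,0,0,0.8],[0,-1,0,0,0,0,0.8],[0,-1,0,0,0,0,0.8],[0,-0.6,-0.5,0,0,0,0.8],[0,-0.2,-1,0,0,0,0.8],[0,0,-1,0,0,0,0.8],[0,0,-1,0,0,0,0.8],[0,0,0,0,0,0,0.8]]
  ]
}}

```text
time: 17.8
tcp_pos: [0.5025, -0.2561, 0.1225]
eef_rot: [144.8, 89.4, 143.3]
contact_force: [0.3, 0.4, -1.4]
finger_gap: 0.0441
```

```bash
python3 st.py
python3 - <<'E'
from h import *
s=monitor.state()
p,d=eyes.snapshot('wrist'); cv2.imwrite('pics/w8.png',p[:,:,::-1]); W=cloud('wrist',d,s)
z=W[...,2]; m=(z>.015)&(z<.028)&(np.abs(W[...,0]-.5)<.12)&(W[...,1]<-.15)&(W[...,1]>-.45)
q=W[m]; rect(q,'tray'); print(q.min(0),q.max(0))
p,d=eyes.snapshot('top'); cv2.imwrite('pics/t8.png',p[:,:,::-1])
E
```

```text
17.8 q [-35.7992  17.3014  95.271    0.0102  68.005  -34.276 ] tcp [ 0.5025 -0.2561  0.1225] zyaw -1.53 tilt [-0.9999  0.0058 -0.0082] F [ 0.2768  0.3739 -1.3645] M [ 0.009   0.0251 -0.0527] gap 0.04408360473902911 vmax 2.7199833584642334
tray 5262 c [ 500.5 -276.7] LxW 253.3 173.3 long-axis yaw -90.0 z 0.0230
[ 0.41388384 -0.40331442  0.01500031] [ 0.58717914 -0.15000207  0.02615663]
```

View pics/w8.png

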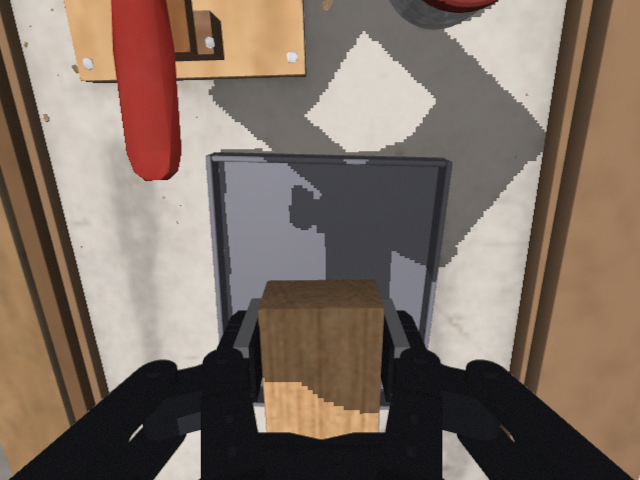

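View pics/t8.png

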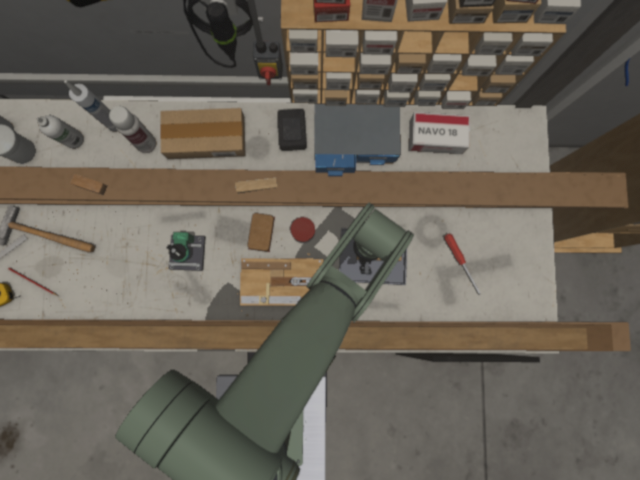

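The wrist view shows the offcut over the tray's middle: tray walls at columns 210 and 448, offcut at 260–382. Lowering.

Request:
{"fn": "send_rows", "kwargs": {
  "plan": [
    [[0,0,-1,0,0,0,0.8],[0,0,-1,0,0,0,0.8],[0,0,-1,0,0,0,0.8],[0,0,-1,0,0,0,0.8],[0,0,-0.8,0,0,0,0.8],[0,0,-0.4,0,0,0,0.8],[0,0,0,0,0,0,0.8],[0,0,0,0,0,0,0.8]]
  ]
}}

```text
time: 18.7
tcp_pos: [0.5069, -0.2589, 0.0245]
eef_rot: [-33.0, 89.9, -34.5]
contact_force: [0.5, 0.4, -0.3]
finger_gap: 0.0445
```

```bash
python3 st.py
```

```text
18.7 q [-35.7702  25.5143  97.7659   0.0031  56.6036 -34.2714] tcp [ 0.5069 -0.2589  0.0245] zyaw -1.50 tilt [-1.     -0.0011  0.0017] F [ 0.5085  0.4285 -0.3441] M [-0.0184  0.0328 -0.0601] gap 0.04451254443446962 vmax 0.5682638859074463
```

Request:
{"fn": "send_rows", "kwargs": {
  "plan": [
    [[0,0,-0.4,0,0,0,0.8],[0,0,-0.3,0,0,0,0.8],[0,0,-0.15,0,0,0,0.8],[0,0,-0.1,0,0,0,0.8],[0,0,0,0,0,0,0.8],[0,0,0,0,0,0,0.8]]
  ]
}}

```text
time: 19.3
tcp_pos: [0.5061, -0.2584, 0.0044]
eef_rot: [-50.9, 90.0, -52.4]
contact_force: [0.3, -1.0, -0.1]
finger_gap: 0.0443
```

```bash
python3 st.py
```

```text
19.3 q [-35.7716  27.3729  98.0702  -0.0005  54.5556 -34.2693] tcp [ 0.5061 -0.2584  0.0044] zyaw -1.50 tilt [-1. -0.  0.] F [ 0.3267 -0.9631 -0.1203] M [-0.0249 -0.002  -0.0165] gap 0.044309958342641925 vmax 0.2577698729557523
```

Request:
{"fn": "send_rows", "kwargs": {
  "plan": [
    [[0,0,-0.07,0,0,0,0.8],[0,0,-0.05,0,0,0,0.8],[0,0,-0.03,0,0,0,0.8],[0,0,0,0,0,0,0.8]]
  ]
}}

```text
time: 19.7
tcp_pos: [0.5062, -0.2585, 0.0021]
eef_rot: [-54.6, 90.0, -56.1]
contact_force: [-0.7, 1.4, 5.2]
finger_gap: 0.0447
```

```bash
python3 st.py
```

```text
19.7 q [-35.7744  27.6048  98.0789  -0.004   54.3075 -34.2681] tcp [ 0.5062 -0.2585  0.0021] zyaw -1.50 tilt [-1.     -0.0001  0.0001] F [-0.7028  1.3507  5.1592] M [ 0.2057  0.2748 -0.0024] gap 0.04472015131144155 vmax 0.14729643880270987
```

Contact is felt at 5 N, so the offcut is on the floor. Releasing and lifting.

Request:
{"fn": "send_rows", "kwargs": {
  "plan": [
    [[0,0,0,0,0,0,0.4],[0,0,0,0,0,0,0.3],[0,0,0,0,0,0,0.2],[0,0,0.1,0,0,0,0.15],[0,0,0.4,0,0,0,0.15],[0,0,1,0,0,0,0.15],[0,0,1,0,0,0,0.15],[0,0,1,0,0,0,0.15]]
  ]
}}

```text
time: 20.5
tcp_pos: [0.5061, -0.2584, 0.0726]
eef_rot: [-35.7, 90.0, -37.2]
contact_force: [-0.3, -0.8, 0.5]
finger_gap: 0.0723
```

Request:
{"fn": "send_rows", "kwargs": {
  "plan": [
    [[0,0.5,1,0,0,0,0.15],[0,1,1,0,0,0,0.15],[0,1,1,0,0,0,0.15],[0,1,1,0,0,0,0.15],[0,1,1,0,0,0,0.15],[0,1,0.5,0,0,0,0.15],[0,0,0,0,0,0,0.15],[0,0,0,0,0,0,0.15]]
  ]
}}

```text
time: 21.3
tcp_pos: [0.5062, -0.1484, 0.1819]
eef_rot: [-47.3, 89.9, -48.7]
contact_force: [-0.2, 0.4, -0.9]
finger_gap: 0.0725
```

```bash
python3 st.py
python3 - <<'E'
from h import *
s=monitor.state()
p,d=eyes.snapshot('wrist'); cv2.imwrite('pics/w9.png',p[:,:,::-1]); W=cloud('wrist',d,s)
z=W[...,2]; roi=(np.abs(W[...,0]-.5)<.1)&(W[...,1]<-.19)&(W[...,1]>-.42)
q=W[roi&(z>.015)&(z<.028)]; rect(q,'walls')
q=W[roi&(z>.0285)&(z<.04)]; rect(q,'woodtop')
A=np.c_[q[:,:2],np.ones(len(q))]; print('plane slope',np.linalg.lstsq(A,q[:,2],rcond=None)[0])
E
```

```text
21.3 q [-25.7316   8.7178  98.0907  -0.0322  73.1188 -24.2752] tcp [ 0.5062 -0.1484  0.1819] zyaw -1.45 tilt [-1.     -0.001   0.0009] F [-0.1951  0.3797 -0.9486] M [-0.0236  0.0359  0.0324] gap 0.07250651263158657 vmax 1.487955689841151
walls 3747 c [ 502.7 -299.6] LxW 200.1 160.3 long-axis yaw 87.2 z 0.0228
woodtop 4933 c [ 505.3 -300.6] LxW 121.1 45.0 long-axis yaw 89.5 z 0.0307
plane slope [-0.00014206 -0.00068541  0.03055067]
```

View pics/w9.png

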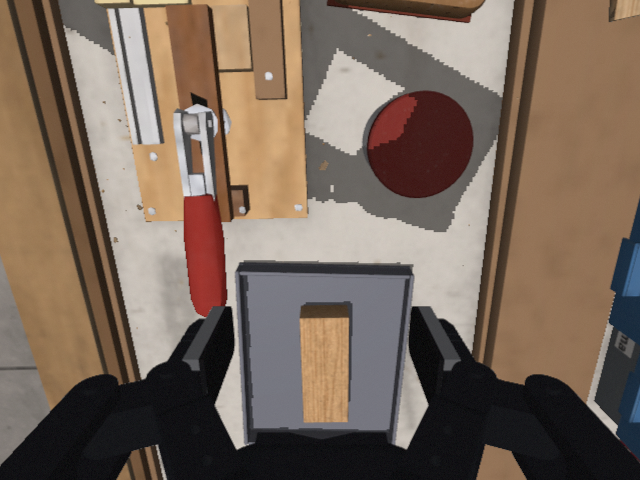

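The offcut lies flat in the middle of the tray at about (325,363). Its top is at 29 mm, which is 4 + 25 as it should be, and it is level.

Run:
```python
from h import *
p,d=eyes.snapshot('top'); cv2.imwrite('pics/t9.png',p[:,:,::-1]); W=cloud('top',d); W0=cloud('top',np.load('pics/top0.npy'))
for V,l in((W0,'start'),(W,'end')):
    z=V[...,2]
    for nm,(x,y,r,a,b) in dict(tin=(.574,-.093,.06,.05,.07),block=(.571,.035,.07,.025,.045),drv=(.50,-.57,.09,.01,.05),knob=(.502,.256,.04,.115,.16)).items():
        q=V[(np.hypot(V[...,0]-x,V[...,1]-y)<r)&(z>a)&(z<b)]; print(l,nm,len(q),np.median(q,0).round(4))
bot.job_done()
```

```text
start tin 491 [ 0.5775 -0.09    0.0597]
start block 787 [0.5741 0.0355 0.0329]
start drv 337 [ 0.5231 -0.5484  0.0226]
start knob 108 [0.5042 0.2534 0.1304]
end tin 17 [ 0.5825 -0.0633  0.0594]
end block 799 [0.5741 0.0353 0.0327]
end drv 340 [ 0.5216 -0.5484  0.0216]
end knob 107 [0.5039 0.2523 0.1355]
the job is handed in; nothing more can be done
```

The knob is loosened to its end stop and the offcut lies flat in the tray. I handed the job in at about 21 s of the 72 s allowed, and no verdict was reported.

- **Knob:** I turned it clockwise about 2.4 rad in small steps until I felt the stop. The moment rose from about 0.12–0.20 N m to 0.39, then held at 0.30 N m, below the forcing limit. After I let go, the bar stood 5.9 mm higher, which matches the thread, so the pad stays raised. I could not see the pad directly.
- **Offcut:** I slid it 82 mm out along the guides, carried it over and lowered it until it touched the tray floor, with 5 N felt. The last wrist view puts its centre within about 3 mm of the tray's centre, its top 29 mm above the worktop, and level.
- **Other objects:** The sanding block and screwdriver showed the same positions before and after, within about 1.5 mm. The arm hid most of the tin in the last top view (17 of 491 points), so its final reading (27 mm off in y) means nothing. The tin looked undisturbed in the last wrist view, and no unexpected contact was felt on the carry.

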